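# Close up a loaded tube incubator: clamp down, cover held over its screw holes

### The arm

A 7-joint arm with a two-finger parallel gripper is mounted at the origin on the work surface. World frame = base frame: x ahead of the robot, y to its left, z up, the work surface at z = 0. Lengths are in m, angles in rad, forces in N, time in s.
With the tool pointing down it reaches from about 0.4 to 0.85 m from the base axis. Payload 10.4 kg.
Tool frame: the origin (TCP) lies between the finger pads; the fingertips stand tip_extent ahead of it and the grasp point (between the pads) lies 2 mm behind it (tip_extent is the distance from the TCP to the fingertips, in m); z points along the fingers, y is the direction in which the jaws open and shut (so a half turn about z gives the same grasp; the last joint's range is limited). The gripper opens to 87 mm and grips with 3 to 60 N. Pads are 19 mm wide; open, the fingers measure 117 mm over their backs; the gripper's body (75 mm by 190 mm) begins 51 mm behind the grasp point.
Start: joints at [-1.185, 0.332, -0.065, 1.46, 0.022, 1.35, -0.088], TCP at [0.248, 0.574, 0.24] pointing down, gripper open.
Joint ranges: [-2.6, 2.6], [-0.5, 2.12], [-1.47, 1.34], [0.16, 2.42], [-1.27, 4.41], [0.06, 2.06], [-2.6, 2.6]. Speed limits (rad/s): [2.22, 2.22, 2.79, 2.79, 3.14, 3.14, 3.14].

### API

Orientations are given as a unit quaternion [x, y, z, w].
In Python, from bench import read_state, camera, camera_params, close_job, tip_extent gives the robot as it stands. The module is installed in compiled form; this text tells all that it offers.
- The arm moves only by the tool send_rows, never from a script. Its argument "steps" is a list of rows, each a list of 7 numbers: the turn, a rotation vector about the tool's x, y, z in degrees, then the shift along the tool's x, y, z in m, then the gripper's target within -1 to 1 (shut at 1, half-way at 0, fully open at -1). In form: [[ax, ay, az, x, y, z, jaw], ...]. A call has exactly 10 rows; each row shifts and turns the pose as measured when the row begins, along the tool's axes as they then stand; what a row does not reach is not made up. A row lasts 1/10 s, in which the tool goes at most 50 mm and 8.59 degrees, less where a joint would pass 70% of its speed; a pose out of reach is approached as far as the arm can. A call with a gripper value outside its range is refused whole. The fingers move at their own pace and stop on an object; "force" is the grip in N (left out, the last holds). Time passes only in rows, so rows that do not move let the fingers close, or fill a call up. It gives the time, the measured TCP pose, the force and the opening at its end, in the units of the state.
- read_state(): the state, without advancing time (a new reading comes with each control period).
- camera(name): name is "scene" or "top" or "wrist"; returns (picture, depth): 480x640x3 uint8, blue, green, red; 480x640 float32, m along the optical axis (not along the pixel's ray), 0 where there is no reading.
- camera_params(name): a dict with "camera_matrix" (3x3 intrinsics, pixels), "dist" ([k1, k2, p1, p2, k3] as OpenCV has them; the pictures are not rectified), "world_from_camera" (4x4, takes a point from camera to world coordinates). Camera axes: x right, y down, z forward; pixel columns grow to the right and rows downward; lengths in m; the calibration is good to about 2 mm. A picture is of the moment at which its call begins: read the wrist's pose just before it. camera_params takes no time and is no camera call; for the wrist camera it gives the pose at the moment of the call.
- close_job(): hands the job in, once; it reports no verdict.
The state is a dict: "time": time; "joint_positions": joint angles; "joint_vel": joint speeds; "joint_torque": joint torques, N m; "ee_pos": TCP position; "eef_rot": TCP orientation; "ft_force": force on the tool from outside, world axes, zero at the start; "torque": the same for the moment, N m; "width": finger opening in m.
Only numpy, scipy, OpenCV 4.12 (cv2) and the standard library are available. Lean on these libraries where they do the work, as an engineer would, in place of code of your own. Each camera call takes 0.05 s, during which the arm holds its last target.

### The job

The tube block is already loaded in the bench incubator: swing the clamp bar fully down over it, then pick up the white cover plate by its handle and hold it level over the incubator, hovering about 2 cm above the rim without touching, turned so that all three of its screw holes are lined up and each threaded hole below shows whole through the hole above it, seen from straight above. Finish while still holding the cover there, still, so that a colleague can drop the screws in; do not set it down or let go, and leave the other things on the bench where they are.

Things in the scene. Friction and masses are not known exactly. Their poses are not given: they have to be found in the camera images.
- station: Fixed bench incubator: white base 208 x 168 mm, 35 mm tall, under an aluminium top 200 (x) x 160 (y) mm whose flat rim is 85 mm up. Origin under its centre, z up; control panel at -x. Open chamber 100 x 96 mm in the middle; its block, six blue-capped tubes and the shut clamp stay below the rim. Three 8 mm threaded holes with 13 mm brass collars in the rim. May swap places with the cover.
- thread0 (a point): Mouth of a threaded hole, at rim height: station frame x -70, y +50, z 85 mm.
- thread1 (a point): Mouth of a threaded hole, at rim height: station frame x -70, y -50, z 85 mm.
- thread2 (a point): Mouth of the single threaded hole at the other end: station frame x +70, y 0, z 85 mm.
- clamp (a joint): Angle of the steel clamp bar (rad): 0 fully down, level at a stop, top face 4.5 mm below the rim; starts raised at 0.7 to 1.2 (most 1.3). Bar 18 mm wide, 7 thick, 78 long from the hinge, whose axis lies along station x. Raised, it leans up from the hinge towards station -y and swings down that way. It stays where left; 1 to 2 N across its end moves it.
- clamp_hinge (a point): Centre of the clamp's hinge axis: station frame x 0, y +38, z 77 mm (8 mm below the rim).
- clamp_tip (a point): Free end of the clamp bar, on its upper face, 78 mm from the hinge; shut, it lies at station frame x 0, y -40, z 80.5 mm.
- cover: White plate 180 (x) x 140 (y) x 4 mm, 0.25 to 0.4 kg, flat on the bench. Origin at the centre of its underside, z up. Black bow handle over the centre: bar along x, 90 mm long, 14 wide (y), 22 to 46 mm above the underside, on two posts at x +-36. Three 18 mm holes patterned like the threads (two at one short edge, one at the other): fits one way round, at most 1.2 rad away at the start.
- hole0 (a point): Centre of a cover hole, on the underside: cover frame x -70, y +50 mm; belongs over thread0.
- hole1 (a point): Centre of a cover hole, on the underside: cover frame x -70, y -50 mm; belongs over thread1.
- hole2 (a point): Centre of the single cover hole at the other short edge, on the underside: cover frame x +70, y 0; belongs over thread2.
- flask: Bystander: conical glass flask, 80 mm across, 120 mm tall, origin under its centre.
- bottle: Bystander: clear bottle with a blue cap, 70 mm across, 150 mm tall, origin under its centre.
- amber: Bystander: small amber bottle, 56 mm across, 120 mm tall, origin under its centre.
- beaker: Bystander: glass beaker, 60 mm across, 70 mm tall, origin under its centre.
- tipbox: Bystander: blue box with a clear top, 80 x 115 x 80 mm tall, origin under its centre.
- dish: Bystander: steel dish with three dark screws, 68 mm across, 20 mm tall, origin under its centre.
- marker: Bystander: black marker pen, 135 mm long (along x), 15 mm thick, origin under its centre.
Not all that is in view belongs to the job. Leave any blue or green look-alike of the cover alone.

How it is judged:
On the way, in this order (a step that is already met when the one before it is completed fails the run):
1. the clamp bar is fully down (value of joint clamp below 0.08 rad), for 0.2 s.
2. after that, the cover is lifted off the bench (height (world z) of cover above 0.05 m), for 0.2 s.
At the end, for the whole second after the job is handed in: Clamp within 0.1 rad of down; each cover hole within 5 mm (horizontally) of its own threaded hole and 6 to 40 mm above the rim; cover level within 0.12 rad, under 20 mm/s, held by the fingers, not touching the incubator; program ends holding (value of joint clamp below 0.1 rad and horizontal distance between hole0 and thread0 below 0.005 m and horizontal distance between hole1 and thread1 below 0.005 m and horizontal distance between hole2 and thread2 below 0.005 m and z of hole0 in the frame of station between 0.091 and 0.125 m and z of hole1 in the frame of station between 0.091 and 0.125 m and z of hole2 in the frame of station between 0.091 and 0.125 m and angle between cover's own z axis and vertical below 0.12 rad and contact force between the fingers and cover above 1 N and contact force between cover and station below 0.2 N and linear speed of cover below 0.02 m/s); the arm keeps its last pose, push and grip.
It fails at once if another thing on the bench is moved by more than 25 mm (distance of any of flask, bottle, amber, beaker, tipbox, dish, marker from where it was at the start of the episode above 0.025 m).
It also fails if it takes over 53 s, if anything falls off the work surface, if the arm or the gripper's body presses on something with over 40 N, if the wrist force passes 120 N, or if a joint passes its speed limit or range.

## Working session

There is one attempt and no reset: what is moved stays moved. The work goes in short steps, Python scripts to look and compute and a tool call to move; the robot and the scene stay as the last step left them, time stands still between calls to the robot, and variables do not carry over. Pictures are saved under pics/ and viewed, and the job is handed in when it is done.

Besides the shell and the picture viewer there is one more tool, called by a JSON object that holds its "op" and its "data", one argument or row to a line. send_rows: Moves the arm, as the interface text tells. Its arguments: {"type":"object","properties":{"steps":{"type":"array"},"force":{"type":"number"}},"required":["steps"]}

```bash
mkdir -p pics; ls
python3 - <<'E'
from bench import *
import cv2
s=read_state()
for k,v in s.items(): print(k,v)
print('tip',tip_extent if not callable(tip_extent) else tip_extent())
for n in ["scene","top","wrist"]:
    p=camera_params(n); print(n,p)
    im,d=camera(n); cv2.imwrite(f'pics/{n}0.png',im)
    import numpy as np; np.save(f'pics/{n}0.npy',d)
E
```

```text
pics
time 0.0
joint_positions [-1.184582    0.33284933 -0.06468434  1.46092671  0.02161496  1.34988609
 -0.0885156 ]
joint_vel [-4.30732074e-04  6.35244051e-04  1.21200360e-03  1.75189282e-03
  7.17672461e-04  8.44406187e-04 -5.76455026e-05]
joint_torque [ 4.21514260e-04 -6.23258615e+01  2.46090547e-02 -3.89895773e+01
 -6.14201557e-02  3.98478890e-02  1.65924944e-04]
ee_pos [0.24832794 0.57316525 0.23877493]
eef_rot [ 2.02989805e-01  9.79180610e-01 -6.79718435e-04 -9.85293966e-05]
ft_force [-0.08637709 -0.37950999  0.00396051]
torque [ 0.00265231 -0.01818421  0.01305942]
width 0.08688732038307338
tip 0.017
scene {'camera_matrix': array([[527.60552359,   0.        , 317.63829714],
       [  0.        , 527.60552359, 236.78533002],
       [  0.        ,   0.        ,   1.        ]]), 'dist': array([0.02765843, 0.        , 0.        , 0.        , 0.        ]), 'world_from_camera': array([[ 0.70914112,  0.41497692, -0.57001142,  1.12493288],
       [ 0.70467983, -0.39037289,  0.59248235, -0.7220308 ],
       [ 0.0233495 , -0.82182915, -0.56925534,  0.65643251],
       [ 0.        ,  0.  
[... 486 characters left out ...]
 1.45111841],
       [ 0.        ,  0.        ,  0.        ,  1.        ]])}
wrist {'camera_matrix': array([[424.48037192,   0.        , 325.94287314],
       [  0.        , 424.48037192, 229.84638643],
       [  0.        ,   0.        ,   1.        ]]), 'dist': array([-0.01290721,  0.        ,  0.        ,  0.        ,  0.        ]), 'world_from_camera': array([[ 3.97225159e-01,  8.84474037e-01,  2.44781231e-01,
         1.81857756e-01],
       [ 9.17721072e-01, -3.82702170e-01, -1.06428769e-01,
         6.02331908e-01],
       [-4.55174367e-04,  2.66917078e-01, -9.63719392e-01,
         3.83342746e-01],
       [ 0.00000000e+00,  0.00000000e+00,  0.00000000e+00,
         1.00000000e+00]])}
```

View pics/top0.png

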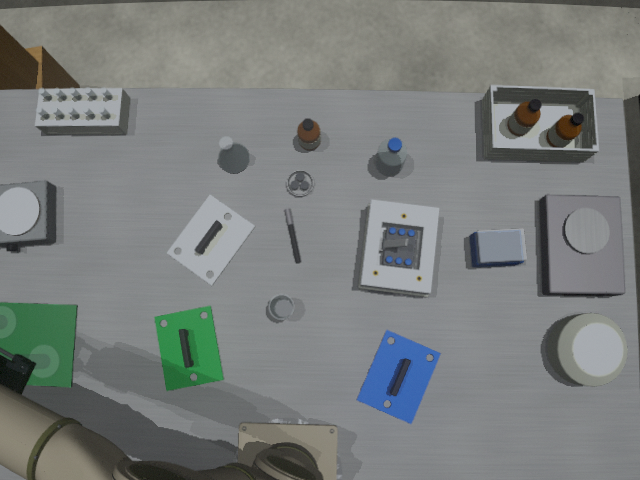

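View pics/scene0.png

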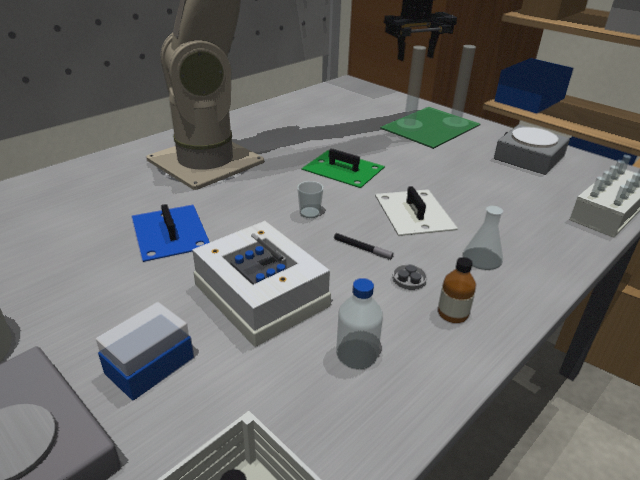

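View pics/wrist0.png

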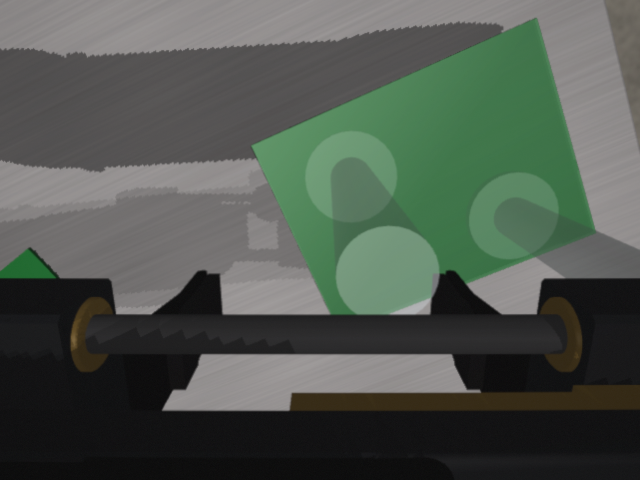

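Candidates for the cover in the top picture are the white plate (210,240), the blue plate (400,377) and the green plate (188,348). The description calls for the white one, and the station is at about (400,247). Next I measure both and check a close crop.

```bash
cat > h.py <<'E'
from bench import *
import cv2, numpy as np
def rays(P,px):
    K=P['camera_matrix'];D=P['dist']
    u=cv2.undistortPoints(np.array(px,float).reshape(-1,1,2),K,D).reshape(-1,2)
    T=P['world_from_camera']
    d=np.c_[u,np.ones(len(u))]@T[:3,:3].T
    return T[:3,3],d
def onplane(P,px,z):
    o,d=rays(P,px); t=(z-o[2])/d[:,2]; return o+d*t[:,None]
def proj(P,X):
    T=np.linalg.inv(P['world_from_camera']); X=np.array(X,float).reshape(-1,3)
    return cv2.projectPoints(X,cv2.Rodrigues(T[:3,:3])[0],T[:3,3],P['camera_matrix'],P['dist'])[0].reshape(-1,2)
def blobs(mask,amin,amax):
    n,l,st,c=cv2.connectedComponentsWithStats(mask.astype(np.uint8))
    return [(c[i],st[i]) for i in range(1,n) if amin<=st[i][4]<=amax]
E
python3 - <<'E'
from h import *
im=cv2.imread('pics/top0.png')
a=cv2.resize(im[185:305,345:455],None,fx=5,fy=5,interpolation=cv2.INTER_CUBIC)
b=cv2.resize(im[190:290,160:260],None,fx=5,fy=5,interpolation=cv2.INTER_CUBIC)
cv2.imwrite('pics/c1.png',a);cv2.imwrite('pics/c2.png',b)
P=camera_params('top')
hsv=cv2.cvtColor(im,cv2.COLOR_BGR2HSV)
m=(hsv[...,0]>10)&(hsv[...,0]<35)&(hsv[...,1]>90)
m[:190]=0;m[305:]=0;m[:,:350]=0;m[:,450:]=0
for c,s in blobs(m,3,100): print('brass',c,s[4],onplane(P,[c],0.085)[0])
g=cv2.cvtColor(im,cv2.COLOR_BGR2GRAY)
w=(g>195)
bl=blobs(w,1500,20000)
for c,s in bl: print('white',c,s)
E
```

```text
brass [403.36363636 215.63636364] 11 [ 0.60170674 -0.25975402  0.085     ]
brass [374.90909091 272.45454545] 11 [ 0.46796111 -0.19516916  0.085     ]
brass [418.72727273 278.09090909] 11 [ 0.45711749 -0.29521007  0.085     ]
```

View pics/c1.png

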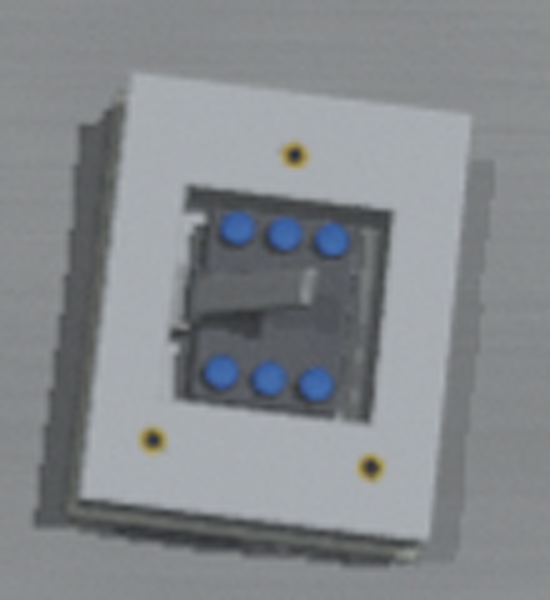

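View pics/c2.png

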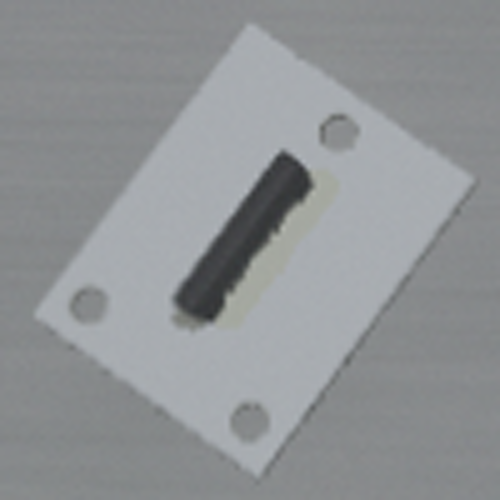

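The crops confirm the white plate with a black handle, the single hole at crop (339,133), and the pair at (89,305) and (250,421). The station shows its three collars and the raised clamp. Now the cover pose and the clamp angle.

Run:
```python
from h import *
im=cv2.imread('pics/top0.png'); P=camera_params('top')
g=cv2.cvtColor(im,cv2.COLOR_BGR2GRAY)
print(g[240,180],g[225,200],g[300,200],g[216,227],g[250,240])
m=np.zeros_like(g); sub=(g[180:300,155:270]>153); m[180:300,155:270]=sub
bl=blobs(m>0,1500,20000); 
n,l,st,c=cv2.connectedComponentsWithStats(m)
i=1+np.argmax(st[1:,4]); print(st[i])
M=(l==i).astype(np.uint8)
cs,h=cv2.findContours(M,cv2.RETR_CCOMP,cv2.CHAIN_APPROX_NONE)
out=max(cs,key=cv2.contourArea)
r=cv2.minAreaRect(onplane(P,out.reshape(-1,2),0.004)[:,:2].astype(np.float32)); print('rect',r)
for c2,hh in zip(cs,h[0]):
    if hh[3]>=0 and cv2.contourArea(c2)>10:
        mm=cv2.moments(c2); ce=(mm['m10']/mm['m00'],mm['m01']/mm['m00'])
        print('hole',ce,cv2.contourArea(c2),onplane(P,[ce],0.003)[0])
# handle: dark
d=np.zeros_like(g); d[205:265,185:235]=g[205:265,185:235]<75
for c2,s in blobs(d>0,30,2000): print('handle',c2,s,onplane(P,[c2],0.044)[0])
hc=max(cv2.findContours(d,cv2.RETR_EXTERNAL,cv2.CHAIN_APPROX_NONE)[0],key=cv2.contourArea)
print(cv2.minAreaRect(onplane(P,hc.reshape(-1,2),0.046)[:,:2].astype(np.float32)))
# depth on the clamp
D=np.load('pics/top0.npy'); 
sc=np.load('pics/scene0.npy')
yaw=-0.106; C=np.array([0.5323,-0.2525]); R=np.array([[np.cos(yaw),-np.sin(yaw)],[np.sin(yaw),np.cos(yaw)]])
for nme,DD in(('top',D),('scene',sc)):
    Pn=camera_params(nme)
    vv,uu=np.mgrid[0:480,0:640]; px=np.c_[uu.ravel(),vv.ravel()]
    o,dd=rays(Pn,px); X=o+dd*DD.ravel()[:,None]
    S=np.c_[(X[:,:2]-C)@R,X[:,2]]
    k=(abs(S[:,0])<9)&(abs(S[:,0])<.02)&(abs(S[:,1])<.06)&(S[:,2]>.09)&(S[:,2]<.2)
    print(nme,k.sum()); 
    s=S[k]; s=s[np.argsort(s[:,1])]; print(s[::max(1,len(s)//25)].round(4))
    k=(abs(abs(S[:,0])-.07)<.02)&(abs(S[:,1])<.07); print('rim z',np.median(S[k][:,2]))
```

```text
171 170 138 140 137
[ 167  195   88   90 3521]
rect ((0.5516213178634644, 0.20330196619033813), (0.13985489308834076, 0.18078123033046722), 56.44672775268555)
hole (209.49193548387098, 273.7741935483871) 62.0 [0.46558517 0.20060372 0.003     ]
hole (177.3135593220339, 250.46610169491527) 59.0 [0.52112732 0.28366081 0.003     ]
hole (207.61674528301887, 238.1120283018868) 424.0 [0.55345495 0.21005875 0.003     ]
hole (227.26780626780626, 216.1253561253561) 58.5 [0.60949584 0.16422809 0.003     ]
handle [208.24187726 237.12635379] [196 221  26  33 277] [0.54876636 0.19977645 0.044     ]
((0.5483759045600891, 0.19864551723003387), (0.02050265669822693, 0.08631902933120728), 56.87408447265625)
top 179
[[ 0.014  -0.0598  0.0908]
 [-0.0178 -0.0492  0.0914]
 [-0.0079 -0.0078  0.1399]
 [-0.0095 -0.0064  0.1348]
 [ 0.0054 -0.0043  0.139 ]
 [ 0.0012 -0.0029  0.136 ]
 [ 0.0011 -0.0008  0.1348]
 [-0.0009  0.001   0.1324]
 [-0.0056  0.0026  0.1318]
 [-0.005   0.0044  0.1269]
 [ 0.0061  0.0057  0.1278]
 [-0.0089  0.0077  0.1203]
 [ 0.0076  0.0092  0.1166]
 [ 0.005   0.0112  0.117 ]
 [-0.0025  0.01
[... 572 characters left out ...]
03 -6.200e-03  1.336e-01]
 [ 5.700e-03 -5.700e-03  1.350e-01]
 [ 5.500e-03 -3.600e-03  1.341e-01]
 [ 6.400e-03 -2.100e-03  1.340e-01]
 [ 5.900e-03 -1.000e-04  1.265e-01]
 [ 2.700e-03  2.300e-03  1.300e-01]
 [ 4.700e-03  2.700e-03  1.225e-01]
 [ 4.300e-03  4.800e-03  1.171e-01]
 [ 4.400e-03  6.700e-03  1.141e-01]
 [ 7.100e-03  9.000e-03  1.104e-01]
 [ 4.900e-03  1.050e-02  1.106e-01]
 [ 5.800e-03  1.220e-02  1.168e-01]
 [ 4.200e-03  1.490e-02  1.017e-01]
 [ 7.300e-03  1.720e-02  1.068e-01]
 [ 5.400e-03  1.840e-02  1.030e-01]
 [ 5.600e-03  2.030e-02  9.790e-02]
 [ 5.400e-03  2.260e-02  9.900e-02]
 [ 6.100e-03  2.430e-02  9.860e-02]
 [ 6.800e-03  2.790e-02  9.070e-02]]
rim z 0.08405863682829207
```

Both measurements hold up:
- **Station:** thread spacings come out at 100.6 and 140 mm. Centre (0.532,-0.2525), yaw -0.106.
- **Cover:** the hole pattern gives 140 and 100 mm. Centre (0.5514,0.2032), yaw -0.591, so it has to turn +0.485 rad.
- **Clamp:** about 0.88 rad, with its tip near station y -8 mm, z 140 mm.

I go to the clamp first, with the fingers shut.

{"op": "send_rows", "data": {
  "steps": [
    [0, 0, 0, -0.037, -0.022, 0, 1],
    [0, 0, 0, -0.037, -0.022, 0, 1],
    [0, 0, 0, -0.037, -0.022, 0, 1],
    [0, 0, 0, -0.037, -0.022, 0, 1],
    [0, 0, 0, -0.037, -0.022, 0, 1],
    [0, 0, 0, -0.037, -0.022, 0, 1],
    [0, 0, 0, -0.037, -0.022, 0, 1],
    [0, 0, 0, -0.037, -0.022, 0, 1],
    [0, 0, 0, -0.037, -0.022, 0, 1],
    [0, 0, 0, -0.037, -0.022, 0, 1]
  ],
  "force": 20
}}

```text
time: 1.15
ee_pos: [0.5041, 0.2167, 0.2355]
eef_rot: [0.197, 0.98, -0.001, -0.002]
ft_force: [0.2, 1.3, 0.6]
width: 0.0148
```

```bash
cat >> h.py <<'E'
from scipy.spatial.transform import Rotation as Ro
C=np.array([0.5323,-0.2525]); YS=-0.106
def go(x,y,z,yaw_deg):
    """print the turn and shift in tool axes from here to tool-down pose with tool y at yaw_deg"""
    s=read_state(); R=Ro.from_quat(s['eef_rot']); p=np.array(s['ee_pos'])
    a=np.radians(yaw_deg); ty=np.array([np.cos(a),np.sin(a),0]); tz=np.array([0,0,-1.]); tx=np.cross(ty,tz)
    T=Ro.from_matrix(np.c_[tx,ty,tz])
    rv=np.degrees((R.inv()*T).as_rotvec()); sh=R.inv().apply(np.array([x,y,z])-p)
    print('t',s['time'],'p',p.round(4),'yaw',np.degrees(np.arctan2(*R.as_matrix()[1::-1,1])).round(2),'F',np.round(s['ft_force'],2),'w',round(s['width'],4))
    print('j',np.round(s['joint_positions'],2))
    print('turn',rv.round(2),'shift',sh.round(4))
def st(x,y):
    c,s=np.cos(YS),np.sin(YS); return C[0]+c*x-s*y, C[1]+s*x+c*y
E
python3 -c "
from h import *
go(*st(0,-.005),.19,83.9)"
```

```text
t 1.15 p [0.5041 0.2167 0.2355] yaw 67.32 F [0.2  1.27 0.63] w 0.0148
j [-0.68  0.17  0.22  1.68 -0.04  1.31  0.72]
turn [ -0.17  -0.27 -16.58] shift [-0.2085 -0.4267  0.0462]
```

{"op": "send_rows", "data": {
  "steps": [
    [0, 0, 0, -0.021, -0.043, 0.004, 1],
    [0, 0, 0, -0.021, -0.043, 0.004, 1],
    [0, 0, 0, -0.021, -0.043, 0.004, 1],
    [0, 0, 0, -0.021, -0.043, 0.004, 1],
    [0, 0, 0, -0.021, -0.043, 0.004, 1],
    [0, 0, 0, -0.021, -0.043, 0.004, 1],
    [0, 0, 0, -0.021, -0.043, 0.004, 1],
    [0, 0, 0, -0.021, -0.043, 0.004, 1],
    [0, 0, -8, -0.02, -0.041, 0.004, 1],
    [0, 0, -8, 0, 0, 0, 1]
  ]
}}

```text
time: 2.15
ee_pos: [0.5271, -0.2307, 0.1983]
eef_rot: [0.065, 0.998, -0.002, -0.002]
ft_force: [-0.3, 0.9, -0.5]
width: 0.0004
```

```bash
python3 -c "
from h import *
go(*st(0,-.005),.17,83.9)
im,d=camera('scene'); cv2.imwrite('pics/s1.png',im)
im,d=camera('top'); cv2.imwrite('pics/t1.png',im)"
```

```text
t 2.15 p [ 0.5271 -0.2307  0.1983] yaw 82.6 F [-0.33  0.87 -0.52] w 0.0004
j [-0.11  0.27  0.52  1.68 -0.13  1.24  1.88]
turn [-0.28 -0.25 -1.3 ] shift [-0.0082 -0.0259  0.0284]
```

View pics/s1.png

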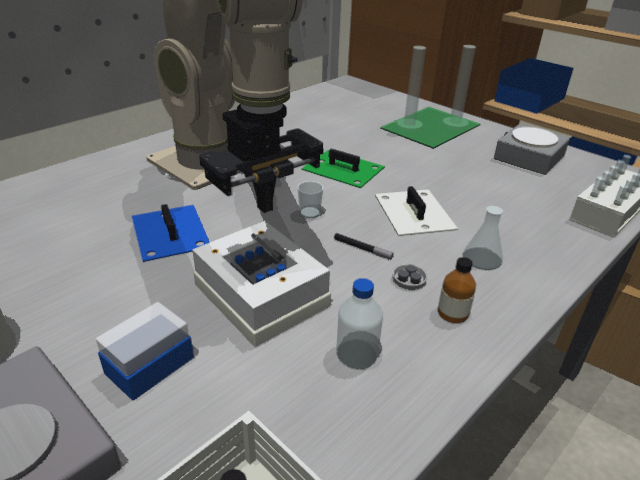

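The view shows the shut fingers at (265,200), above and short of the raised bar at (268,248), with nothing in the way. I line up and begin the descent.

{"op": "send_rows", "data": {
  "steps": [
    [0, 0, -1.3, -0.003, -0.01, 0.006, 1],
    [0, 0, 0, -0.003, -0.01, 0.006, 1],
    [0, 0, 0, -0.002, -0.006, 0.008, 1],
    [0, 0, 0, 0, 0, 0.008, 1],
    [0, 0, 0, 0, 0, 0.006, 1],
    [0, 0, 0, 0, 0, 0.006, 1],
    [0, 0, 0, 0, 0, 0.006, 1],
    [0, 0, 0, 0, -0.002, 0.006, 1],
    [0, 0, 0, 0, -0.003, 0.006, 1],
    [0, 0, 0, 0, -0.003, 0.006, 1]
  ]
}}

```text
time: 3.25
ee_pos: [0.5348, -0.2546, 0.1302]
eef_rot: [0.056, 0.998, 0.001, -0.001]
ft_force: [-0.0, 0.3, 0.7]
width: 0.0004
```

```bash
python3 -c "
from h import *
go(*st(0,-.025),.097,83.9)"
```

```text
t 3.25 p [ 0.5348 -0.2546  0.1302] yaw 83.63 F [-0.01  0.3   0.68] w 0.0004
j [-0.05  0.37  0.51  1.7  -0.2   1.12  1.98]
turn [ 0.09 -0.16 -0.27] shift [ 0.0025 -0.0232  0.0332]
```

{"op": "send_rows", "data": {
  "steps": [
    [0, 0, 0, 0, -0.004, 0.005, 1],
    [0, 0, 0, 0, -0.004, 0.005, 1],
    [0, 0, 0, 0, -0.004, 0.005, 1],
    [0, 0, 0, 0, -0.004, 0.005, 1],
    [0, 0, 0, 0, -0.004, 0.004, 1],
    [0, 0, 0, 0, -0.003, 0.003, 1],
    [0, 0, 0, 0, 0, 0.003, 1],
    [0, 0, 0, 0, 0, 0.002, 1],
    [0, 0, 0, 0, 0, 0.002, 1],
    [0, 0, 0, 0, 0, 0.001, 1]
  ]
}}

```text
time: 4.25
ee_pos: [0.5315, -0.2806, 0.0977]
eef_rot: [0.057, 0.998, 0.002, -0.001]
ft_force: [-5.3, 2.7, 9.9]
width: 0.0007
```

```bash
python3 -c "
from h import *
go(*st(0,-.025),.097,83.9)"
```

```text
t 4.25 p [ 0.5315 -0.2806  0.0977] yaw 83.5 F [-5.31  2.75  9.95] w 0.0007
j [ 0.01  0.43  0.5   1.71 -0.24  1.07  2.05]
turn [ 0.26 -0.13 -0.4 ] shift [0.0022 0.003  0.0007]
```

The tip is at 80.7 mm with 10 N upward, so the bar is on its stop. I hold briefly, rise, and verify.

{"op": "send_rows", "data": {
  "steps": [
    [0, 0, 0, 0, 0, 0.001, 1],
    [0, 0, 0, 0, 0, 0, 1],
    [0, 0, 0, 0, 0, 0, 1],
    [0, 0, 0, 0, 0, -0.02, 1],
    [0, 0, 0, 0, 0, -0.04, 1],
    [0, 0, 0, 0, 0.03, -0.04, -1],
    [0, 0, 0, 0, 0.045, -0.01, -1],
    [0, 0, 0, 0, 0.045, 0, -1],
    [0, 0, 0, 0, 0.045, 0, -1],
    [0, 0, 0, 0, 0.045, 0, -1]
  ]
}}

```text
time: 5.25
ee_pos: [0.5551, -0.0745, 0.2121]
eef_rot: [0.064, 0.998, 0.001, -0.0]
ft_force: [1.6, 0.2, -0.1]
width: 0.0326
```

Run:
```python
from h import *
go(.5514,.2032,.12,56.1)
P=camera_params('top'); im,d=camera('top'); cv2.imwrite('pics/t2.png',im)
cv2.imwrite('pics/c3.png',cv2.resize(im[185:305,345:455],None,fx=5,fy=5,interpolation=cv2.INTER_CUBIC))
px=[[u,v] for v in range(480) for u in range(640)]
o,dd=rays(P,px); X=o+dd*d.ravel()[:,None]
c,s=np.cos(YS),np.sin(YS); S=np.c_[(X[:,:2]-C)@np.array([[c,-s],[s,c]]),X[:,2]]
k=(abs(S[:,0])<.008)&(abs(S[:,1])<.038)
q=S[k]; 
for y in np.arange(-.038,.03,.01):
    kk=(q[:,1]>=y)&(q[:,1]<y+.01); print(y.round(3),np.median(q[kk,2]).round(4),kk.sum())
```

```text
t 5.25 p [ 0.5551 -0.0745  0.2121] yaw 82.68 F [ 1.56  0.22 -0.13] w 0.0326
j [-0.32  0.21  0.43  1.7  -0.09  1.26  1.57]
turn [ 0.08 -0.08 26.58] shift [0.039  0.2748 0.0926]
-0.038 0.0813 30
-0.028 0.0795 29
-0.018 0.0797 28
-0.008 0.0807 29
0.002 0.0819 29
0.012 0.0809 27
0.022 0.0803 29
```

View pics/t2.png

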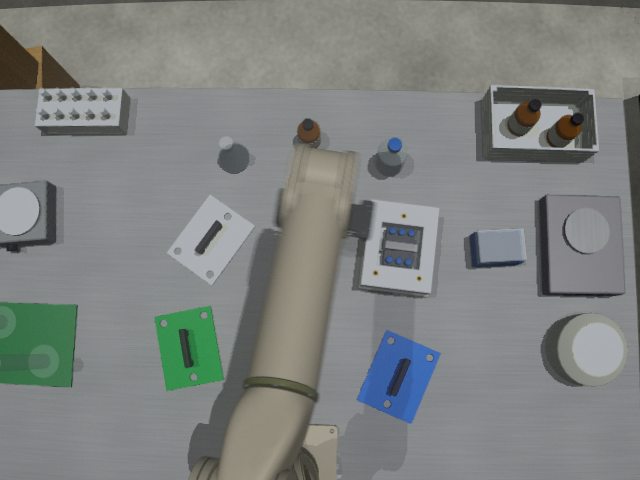

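View pics/c3.png

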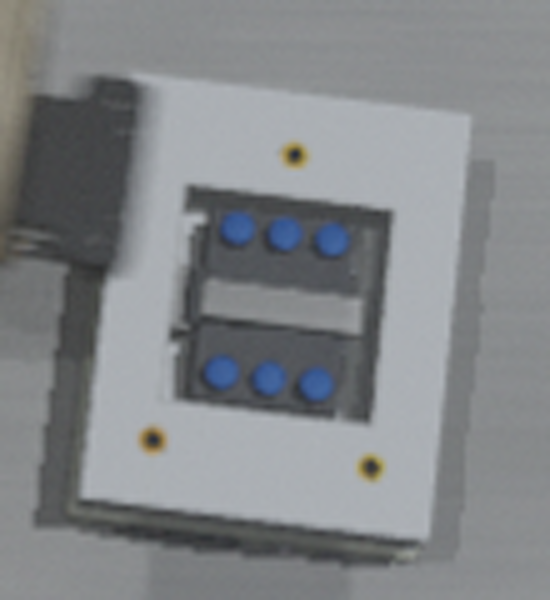

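The clamp reads level at 80–82 mm along its whole length, and the station has not shifted (bar at crop (285,305)). Now to the handle.

{"op": "send_rows", "data": {
  "steps": [
    [0, 0, 0, 0.006, 0.039, 0, -1],
    [0, 0, 0, 0.006, 0.039, 0, -1],
    [0, 0, 0, 0.006, 0.039, 0, -1],
    [0, 0, 0, 0.006, 0.039, 0, -1],
    [0, 0, 0, 0.006, 0.039, 0.01, -1],
    [0, 0, 0, 0.006, 0.039, 0.01, -1],
    [0, 0, 6.6, 0.005, 0.039, 0.01, -1],
    [0, 0, 6.6, 0, 0, 0.01, -1],
    [0, 0, 6.6, 0, 0, 0.01, -1],
    [0, 0, 6.6, 0, 0, 0.01, -1]
  ]
}}

```text
time: 6.3
ee_pos: [0.5471, 0.2256, 0.1499]
eef_rot: [0.289, 0.957, 0.004, -0.0]
ft_force: [0.2, -0.1, 0.1]
width: 0.0869
```

Run:
```python
from h import *
go(.5514,.2032,.034,56.1)
P=camera_params('wrist'); im,d=camera('wrist'); cv2.imwrite('pics/w2.png',im)
```

```text
t 6.3 p [0.5471 0.2256 0.1499] yaw 56.39 F [ 0.21 -0.13  0.13] w 0.0869
j [-0.71  0.32  0.3   1.68 -0.11  1.14  0.6 ]
turn [ 0.39 -0.14  0.29] shift [-0.0163 -0.017   0.1157]
```

View pics/w2.png

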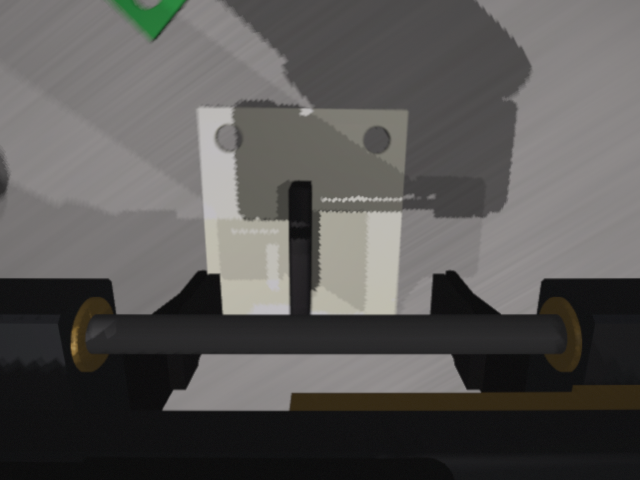

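The wrist view shows the white plate squared to the jaws, with holes at (228,138) and (377,140) and the handle near column 300. I centre and go down part way.

{"op": "send_rows", "data": {
  "steps": [
    [0, 0, 0.3, -0.008, -0.008, 0, -1],
    [0, 0, 0, -0.005, -0.005, 0, -1],
    [0, 0, 0, -0.002, -0.002, 0.01, -1],
    [0, 0, 0, 0, 0, 0.015, -1],
    [0, 0, 0, 0, 0, 0.015, -1],
    [0, 0, 0, 0, 0, 0.015, -1],
    [0, 0, 0, 0, 0, 0.015, -1],
    [0, 0, 0, 0, 0, 0.01, -1],
    [0, 0, 0, 0, 0, 0.005, -1],
    [0, 0, 0, 0, 0, 0, -1]
  ]
}}

```text
time: 7.35
ee_pos: [0.5511, 0.1995, 0.0556]
eef_rot: [0.291, 0.957, 0.002, -0.001]
ft_force: [-0.6, -0.4, 0.3]
width: 0.0872
```

Run:
```python
from h import *
go(.5514,.2032,.034,56.1)
P=camera_params('wrist'); im,d=camera('wrist'); cv2.imwrite('pics/w3.png',im)
```

```text
t 7.35 p [0.5511 0.1995 0.0556] yaw 56.2 F [-0.6  -0.44  0.31] w 0.0872
j [-0.66  0.42  0.29  1.77 -0.15  0.96  0.67]
turn [ 0.22 -0.19  0.1 ] shift [0.0017 0.0032 0.0216]
```

View pics/w3.png

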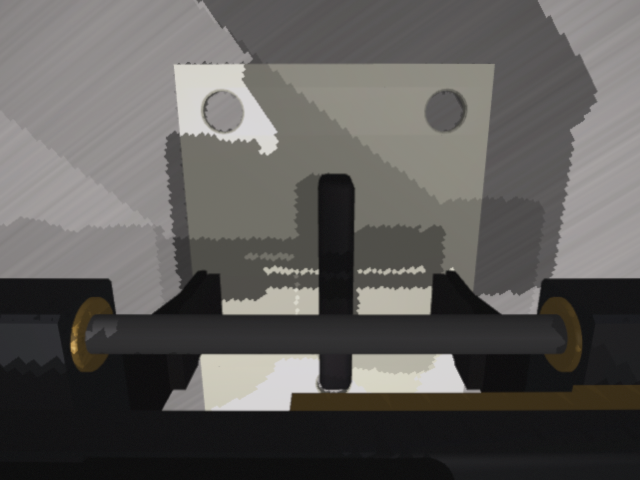

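The jaws (210 and 440) straddle the bar (column 336). I go to grasp depth and shut them.

{"op": "send_rows", "data": {
  "steps": [
    [0, 0, 0, 0.002, 0.003, 0.008, -1],
    [0, 0, 0, 0, 0, 0.008, -1],
    [0, 0, 0, 0, 0, 0.005, -1],
    [0, 0, 0, 0, 0, 0.001, 1],
    [0, 0, 0, 0, 0, 0, 1],
    [0, 0, 0, 0, 0, 0, 1],
    [0, 0, 0, 0, 0, 0, 1],
    [0, 0, 0, 0, 0, 0, 1],
    [0, 0, 0, 0, 0, 0, 1],
    [0, 0, 0, 0, 0, 0, 1]
  ],
  "force": 40
}}

```text
time: 8.4
ee_pos: [0.5528, 0.2044, 0.0344]
eef_rot: [0.291, 0.957, 0.004, 0.001]
ft_force: [0.2, -0.7, -0.9]
width: 0.039
```

Run:
```python
from h import *
go(.5514,.2032,.034,56.1)
```

```text
t 8.4 p [0.5528 0.2044 0.0344] yaw 56.22 F [ 0.19 -0.67 -0.92] w 0.039
j [-0.66  0.46  0.28  1.78 -0.16  0.92  0.67]
turn [ 0.46 -0.06  0.12] shift [ 0.0005 -0.0018  0.0004]
```

{"op": "send_rows", "data": {
  "steps": [
    [0.4, 0, 0, 0, 0, 0, 1],
    [0, 0, 0, 0, 0, 0, 1],
    [0, 0, 0, 0, 0, 0, 1],
    [0, 0, 0, 0, 0, 0, 1],
    [0, 0, 0, 0, 0, 0, 1],
    [0, 0, 0, 0, 0, 0, 1],
    [0, 0, 0, 0, 0, 0, 1],
    [0, 0, 0, 0, 0, -0.01, 1],
    [0, 0, 0, 0, 0, -0.02, 1],
    [0, 0, 0, 0, 0, -0.02, 1]
  ]
}}

```text
time: 9.4
ee_pos: [0.5502, 0.2032, 0.0833]
eef_rot: [0.29, 0.957, -0.002, -0.003]
ft_force: [-0.1, 0.0, -2.0]
width: 0.0139
```

Run:
```python
from h import *
go(*C,.2,83.9)
im,d=camera('scene'); cv2.imwrite('pics/s3.png',im)
```

```text
t 9.4 p [0.5502 0.2032 0.0833] yaw 56.23 F [-0.06  0.01 -2.  ] w 0.0139
j [-0.68  0.4   0.3   1.75 -0.13  1.03  0.65]
turn [ -0.3   -0.35 -27.67] shift [-0.238  -0.3895 -0.1153]
```

View pics/s3.png

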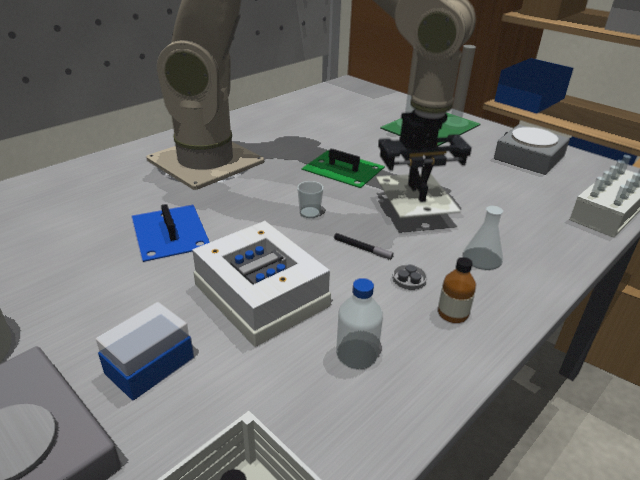

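The plate is held (opening 13.9 mm) and lifted at about (415,205). I raise it clear and carry it across.

{"op": "send_rows", "data": {
  "steps": [
    [0, 0, 0, 0, 0, -0.025, 1],
    [0, 0, 0, 0, 0, -0.035, 1],
    [0, 0, 0, 0, 0, -0.035, 1],
    [0, 0, 0, -0.005, -0.008, -0.03, 1],
    [0, 0, 0, -0.01, -0.016, -0.01, 1],
    [0, 0, 0, -0.016, -0.026, 0, 1],
    [0, 0, 0, -0.016, -0.026, 0, 1],
    [0, 0, 0, -0.016, -0.026, 0, 1],
    [0, 0, 0, -0.016, -0.026, 0, 1],
    [0, 0, 0, -0.016, -0.026, 0, 1]
  ]
}}

```text
time: 10.45
ee_pos: [0.5418, 0.016, 0.2219]
eef_rot: [0.288, 0.958, -0.002, -0.004]
ft_force: [0.5, -0.8, -2.7]
width: 0.0138
```

Run:
```python
from h import *
go(*C,.2,83.9)
```

```text
t 10.45 p [0.5418 0.016  0.2219] yaw 56.54 F [ 0.51 -0.79 -2.7 ] w 0.0138
j [-0.5   0.17  0.44  1.72 -0.07  1.28  0.94]
turn [ -0.23  -0.46 -27.36] shift [-0.1403 -0.2291  0.0222]
```

{"op": "send_rows", "data": {
  "steps": [
    [0, 0, 0, -0.016, -0.026, 0, 1],
    [0, 0, 0, -0.016, -0.026, 0, 1],
    [0, 0, 0, -0.016, -0.026, 0, 1],
    [0, 0, 0, -0.016, -0.026, 0, 1],
    [0, 0, 0, -0.016, -0.026, 0, 1],
    [0, 0, 0, -0.016, -0.026, 0, 1],
    [0, 0, -5, -0.014, -0.022, 0, 1],
    [0, 0, -6, -0.01, -0.014, 0, 1],
    [0, 0, -6, 0, 0, 0, 1],
    [0, 0, -6, 0, 0, 0, 1]
  ]
}}

```text
time: 11.45
ee_pos: [0.5216, -0.2362, 0.2095]
eef_rot: [0.094, 0.996, -0.003, -0.012]
ft_force: [0.3, 0.8, -4.1]
width: 0.014
```

Run:
```python
from h import *
go(*C,.2,83.9)
```

```text
t 11.45 p [ 0.5216 -0.2362  0.2095] yaw 79.23 F [ 0.31  0.83 -4.08] w 0.014
j [-0.12  0.27  0.55  1.65 -0.13  1.28  1.84]
turn [-0.36 -1.37 -4.68] shift [-0.0138 -0.014   0.0093]
```

{"op": "send_rows", "data": {
  "steps": [
    [-0.2, -0.7, -2.3, -0.005, -0.005, 0.005, 1],
    [-0.2, -0.7, -2.4, -0.005, -0.005, 0.005, 1],
    [0, 0, 0, -0.003, -0.003, 0.005, 1],
    [0, 0, 0, 0, 0, 0.006, 1],
    [0, 0, 0, 0, 0, 0.006, 1],
    [0, 0, 0, 0, 0, 0.006, 1],
    [0, 0, 0, 0, 0, 0.004, 1],
    [0, 0, 0, 0, 0, 0, 1],
    [0, 0, 0, 0, 0, 0, 1],
    [0, 0, 0, 0, 0, 0, 1]
  ]
}}

```text
time: 12.45
ee_pos: [0.5263, -0.2541, 0.1641]
eef_rot: [0.054, 0.999, 0.001, -0.004]
ft_force: [0.5, 0.2, -3.0]
width: 0.0136
```

Run:
```python
from h import *
go(*C,.14,83.9)
for n in ['top','wrist','scene']:
    im,d=camera(n); cv2.imwrite(f'pics/{n}5.png',im); np.save(f'pics/{n}5.npy',d)
    if n=='wrist': np.save('pics/wp5.npy',camera_params(n)['world_from_camera'])
im=cv2.imread('pics/top5.png')
cv2.imwrite('pics/c5.png',cv2.resize(im[180:310,335:465],None,fx=4.5,fy=4.5,interpolation=cv2.INTER_CUBIC))
```

```text
t 12.45 p [ 0.5263 -0.2541  0.1641] yaw 83.86 F [ 0.45  0.21 -2.98] w 0.0136
j [-0.07  0.33  0.54  1.69 -0.18  1.18  1.98]
turn [ 0.08 -0.43 -0.04] shift [-0.006   0.0022  0.0241]
```

View pics/c5.png

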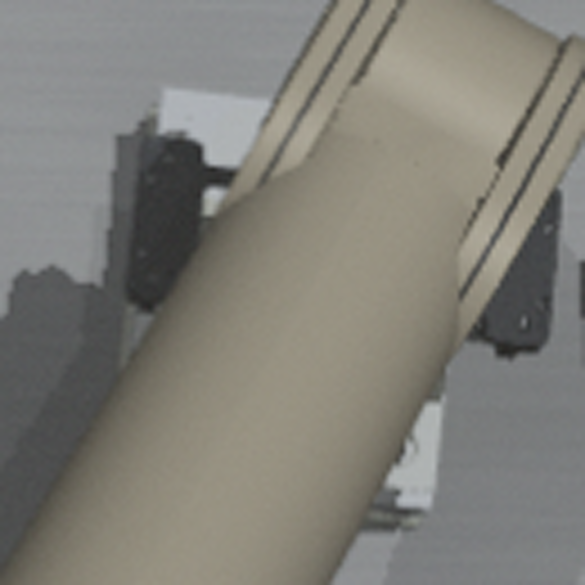

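View pics/wrist5.png

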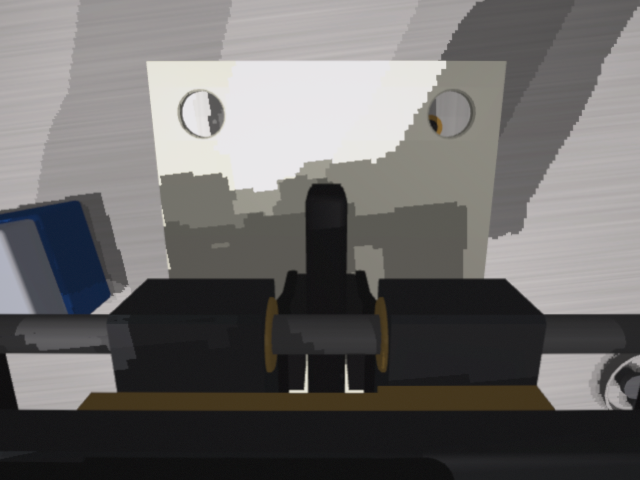

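View pics/scene5.png

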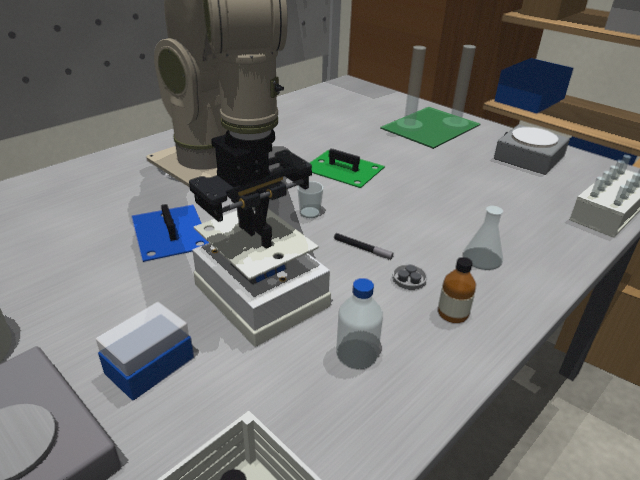

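The wrist view shows holes at (201,114) and (452,113), and the scene view shows the single hole at about (278,255). I measure the hole centres on the plate's top plane and compare them with the threads.

```bash
cat >> h.py <<'E'
TH=np.array([st(-.07,.05),st(-.07,-.05),st(.07,0)])
def fitell(im,box,sc=6,name=None,seed=None):
    pass
E
python3 - <<'E'
from h import *
im=cv2.imread('pics/wrist5.png')
a=cv2.resize(im[80:150,165:240],None,fx=5,fy=5,interpolation=cv2.INTER_CUBIC);b=cv2.resize(im[80:150,415:490],None,fx=5,fy=5,interpolation=cv2.INTER_CUBIC)
s=cv2.imread('pics/scene5.png'); c=cv2.resize(s[195:295,180:335],None,fx=5,fy=5,interpolation=cv2.INTER_CUBIC)
cv2.imwrite('pics/c6.png',np.hstack([a,b])); cv2.imwrite('pics/c7.png',c)
P=camera_params('wrist')
w=onplane(P,[[201,114],[452,113]],.1337); print('w holes',w, np.linalg.norm(w[0]-w[1]))
Ps=camera_params('scene')
print('sc',onplane(Ps,[[278.5,255]],.1337)); print(TH)
# plate height & tilt from wrist depth
for n in('wrist',):
    D=np.load(f'pics/{n}5.npy'); vv,uu=np.mgrid[65:250:3,170:480:3]; px=np.c_[uu.ravel(),vv.ravel()]
    o,dd=rays(P,px); X=o+dd*D[vv.ravel(),uu.ravel()][:,None]
    k=abs(X[:,2]-.134)<.008; A=np.c_[X[k,:2]-C,np.ones(k.sum())]; print(np.linalg.lstsq(A,X[k,2],rcond=None)[0],k.sum())
D=np.load('pics/scene5.npy'); vv,uu=np.mgrid[200:280,190:320]; px=np.c_[uu.ravel(),vv.ravel()]
o,dd=rays(Ps,px); X=o+dd*D[vv.ravel(),uu.ravel()][:,None]
k=(abs(X[:,2]-.134)<.008)&(np.linalg.norm(X[:,:2]-C,axis=1)<.11); A=np.c_[X[k,:2]-C,np.ones(k.sum())]; print('scene plane',np.linalg.lstsq(A,X[k,2],rcond=None)[0],k.sum())
E
```

```text
w holes [[ 0.44931436 -0.29600964  0.1337    ]
 [ 0.45964553 -0.19621803  0.1337    ]] 0.10032495860948926
sc [[ 0.59441314 -0.26262613  0.1337    ]]
[[ 0.46798297 -0.19537452]
 [ 0.45740281 -0.29481325]
 [ 0.60190711 -0.25990611]]
[-0.00621977  0.002976    0.13288907] 5797
scene plane [-0.00814143  0.00348882  0.13278353] 4021
```

View pics/c6.png

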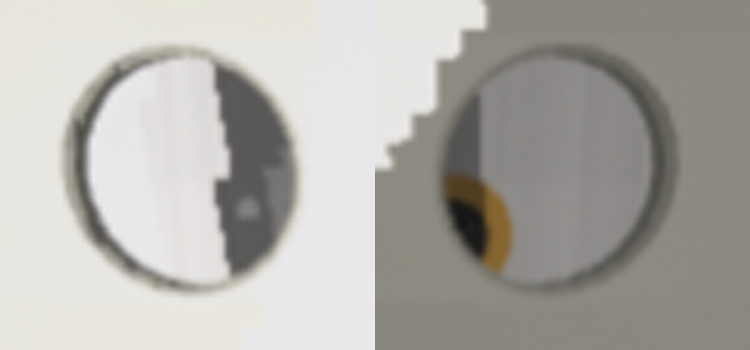

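View pics/c7.png

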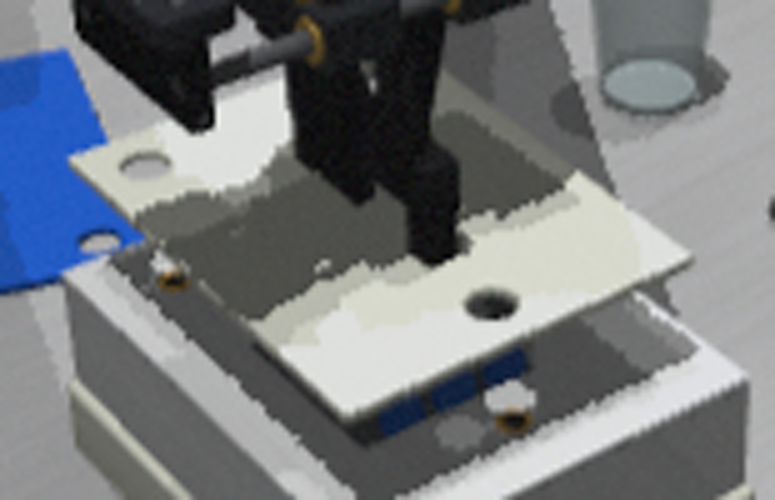

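Tilt is under 0.5° and the plate's top is at 133 mm. All three holes want about +8 mm in x and +1.3 mm in y, so I shift and lower.

{"op": "send_rows", "data": {
  "steps": [
    [0, -0.4, 0, -0.004, 0.001, 0, 1],
    [0, 0, 0, -0.003, 0.001, 0, 1],
    [0, 0, 0, -0.001, 0, 0.003, 1],
    [0, 0, 0, 0, 0, 0.005, 1],
    [0, 0, 0, 0, 0, 0.005, 1],
    [0, 0, 0, 0, 0, 0.005, 1],
    [0, 0, 0, 0, 0, 0.003, 1],
    [0, 0, 0, 0, 0, 0, 1],
    [0, 0, 0, 0, 0, 0, 1],
    [0, 0, 0, 0, 0, 0, 1]
  ]
}}

```text
time: 13.6
ee_pos: [0.5352, -0.253, 0.141]
eef_rot: [0.054, 0.999, 0.001, -0.0]
ft_force: [0.4, 0.2, -3.9]
width: 0.0138
```

```bash
cat > meas.py <<'E'
from h import *
import sys
tag=sys.argv[1]
go(*C,.14,83.9)
P=camera_params('wrist'); im,d=camera('wrist'); cv2.imwrite(f'pics/wrist{tag}.png',im)
Ps=camera_params('scene'); s,ds=camera('scene'); cv2.imwrite(f'pics/scene{tag}.png',s)
vv,uu=np.mgrid[65:250:3,170:480:3]; px=np.c_[uu.ravel(),vv.ravel()]
o,dd=rays(P,px); X=o+dd*d[vv.ravel(),uu.ravel()][:,None]
zt=read_state()['ee_pos'][2]-.031
k=abs(X[:,2]-zt)<.008; A=np.c_[X[k,:2]-C,np.ones(k.sum())]; print('plane',np.linalg.lstsq(A,X[k,2],rcond=None)[0],k.sum())
cr=[]
for n,I,PP in(('w',im,P),('w',im,P),('s',s,Ps)): pass
a=cv2.resize(im[80:150,165:240],None,fx=5,fy=5,interpolation=cv2.INTER_CUBIC);b=cv2.resize(im[80:150,415:490],None,fx=5,fy=5,interpolation=cv2.INTER_CUBIC)
cv2.imwrite(f'pics/cw{tag}.png',np.hstack([a,b])); cv2.imwrite(f'pics/cs{tag}.png',cv2.resize(s[200:300,180:335],None,fx=5,fy=5,interpolation=cv2.INTER_CUBIC))
# brass seen
for n,I,PP in(('wrist',im,P),('scene',s,Ps)):
    h=cv2.cvtColor(I,cv2.COLOR_BGR2HSV); m=(h[...,0]>8)&(h[...,0]<35)&(h[...,1]>90)
    m[:80]=0; m[(280 if n=='wrist' else 310):]=0
    for c,st_ in blobs(m,3,400): print(n,c.round(1),st_,onplane(PP,[c],.085)[0].round(4))
print('threads in wrist',proj(P,np.c_[TH,[.085]*3]).round(1).tolist(),'scene',proj(Ps,np.c_[TH,[.085]*3]).round(1).tolist())
E
python3 meas.py 6
```

```text
t 13.6 p [ 0.5352 -0.253   0.141 ] yaw 83.85 F [ 0.43  0.22 -3.88] w 0.0138
j [-0.06  0.36  0.53  1.7  -0.2   1.14  1.98]
turn [ 0.08 -0.01 -0.05] shift [0.0029 0.0002 0.001 ]
plane [0.00067258 0.0022247  0.10972073] 5804
wrist [212.3 110.3] [205  95  19  29 236] [ 0.4566 -0.2963  0.085 ]
wrist [441.5 110.1] [428  95  25  29 302] [ 0.4677 -0.1925  0.085 ]
scene [393.5  84. ] [367  80  42  13 298] [0.1023 0.6797 0.085 ]
scene [636.9 163.4] [633 159   7   8  34] [0.8632 0.6586 0.085 ]
scene [263.  200.8] [243 190  44  21 177] [ 0.3805 -0.1167  0.085 ]
scene [273.8 206.2] [271 202   6  10  22] [ 0.4122 -0.1145  0.085 ]
scene [247.1 216.7] [244 213   6   9  29] [ 0.4063 -0.1801  0.085 ]
scene [283.2 279.8] [281 278   5   4   8] [ 0.603  -0.2607  0.085 ]
scene [583.4 302.8] [575 291  17  19  99] [0.983  0.0545 0.085 ]
threads in wrist [[435.2, 111.5], [215.9, 111.7], [325.9, 378.7]] scene [[261.3, 232.3], [215.4, 251.0], [283.2, 279.2]]
```

View pics/cw6.png

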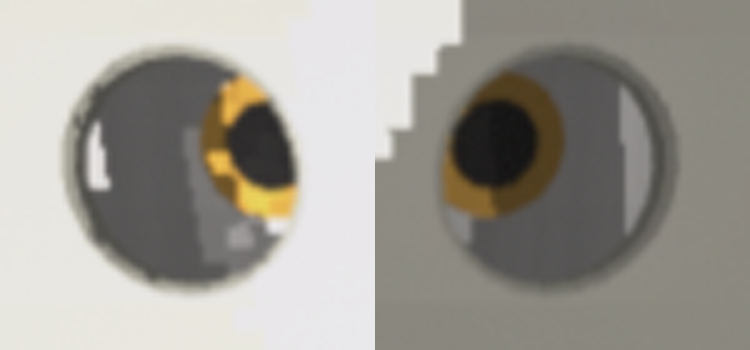

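View pics/cs6.png

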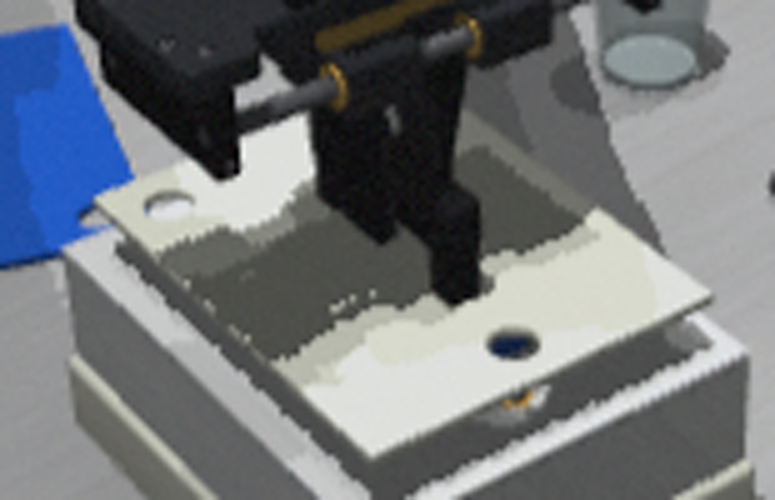

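Run:
```python
from h import *
P=camera_params('wrist');Ps=camera_params('scene')
t=onplane(P,[[438.4,108.0],[218.8,108.4]],.085); h=onplane(P,[[451.6,113.3],[200.8,113.3]],.1095)
print('thread wrist',t.round(4),np.linalg.norm(t[0]-t[1])); print('hole wrist',h.round(4),np.linalg.norm(h[0]-h[1])); print('need',(t-h).round(4))
hs=onplane(Ps,[[180+513/5-.4,200+344/5-.4],[180+169/5-.4,200+205/5-.4]],.1095); print('hole2,1 scene',hs.round(4)); print(TH.round(4))
```

```text
thread wrist [[ 0.4667 -0.1939  0.085 ]
 [ 0.4562 -0.2933  0.085 ]] 0.09997287717668409
hole wrist [[ 0.4689 -0.195   0.1095]
 [ 0.4581 -0.2949  0.1095]] 0.10056056634859266
need [[-0.0022  0.0011 -0.0245]
 [-0.0019  0.0017 -0.0245]]
hole2,1 scene [[ 0.6021 -0.2618  0.1095]
 [ 0.458  -0.297   0.1095]]
[[ 0.468  -0.1954]
 [ 0.4574 -0.2948]
 [ 0.6019 -0.2599]]
```

The same-camera wrist comparison asks for (-2.0,+1.4) mm and the scene view for (-0.4,+2.0) mm. I nudge by a blend of the two, then re-measure.

{"op": "send_rows", "data": {
  "steps": [
    [0, 0, 0, 0.001, 0.001, 0, 1],
    [0, 0, 0, 0.001, 0.0005, 0, 1],
    [0, 0, 0, 0, 0, 0, 1],
    [0, 0, 0, 0, 0, 0, 1],
    [0, 0, 0, 0, 0, 0, 1],
    [0, 0, 0, 0, 0, 0, 1],
    [0, 0, 0, 0, 0, 0, 1],
    [0, 0, 0, 0, 0, 0, 1],
    [0, 0, 0, 0, 0, 0, 1],
    [0, 0, 0, 0, 0, 0, 1]
  ]
}}

```text
time: 14.7
ee_pos: [0.5335, -0.2512, 0.1417]
eef_rot: [0.054, 0.999, 0.001, 0.001]
ft_force: [-0.4, -0.5, -2.8]
width: 0.0138
```

```bash
python3 meas.py 7
```

```text
t 14.7 p [ 0.5335 -0.2512  0.1417] yaw 83.85 F [-0.36 -0.53 -2.79] w 0.0138
j [-0.07  0.35  0.53  1.7  -0.2   1.14  1.98]
turn [ 0.07  0.05 -0.05] shift [ 0.001  -0.0014  0.0017]
plane [0.00259842 0.00185058 0.11037159] 5790
wrist [211.3 112.6] [202  99  22  28 285] [ 0.456  -0.2953  0.085 ]
wrist [439.9 112.9] [429  99  20  29 248] [ 0.4673 -0.1914  0.085 ]
scene [393.4  84. ] [367  80  42  13 294] [0.1019 0.6799 0.085 ]
scene [636.9 163.5] [633 159   7   9  35] [0.8635 0.6581 0.085 ]
scene [263.2 199.5] [243 190  44  19 171] [ 0.3768 -0.1131  0.085 ]
scene [274.  205.3] [271 201   6  10  25] [ 0.4099 -0.112   0.085 ]
scene [247.1 215.9] [244 211   6  11  31] [ 0.4041 -0.1783  0.085 ]
scene [283.4 279.5] [280 277   6   5  10] [ 0.6027 -0.2601  0.085 ]
scene [583.5 302.7] [575 291  17  19 101] [0.9829 0.0549 0.085 ]
threads in wrist [[431.2, 115.5], [213.0, 115.7], [323.0, 380.8]] scene [[261.3, 232.3], [215.4, 251.0], [283.2, 279.2]]
```

View pics/cw7.png

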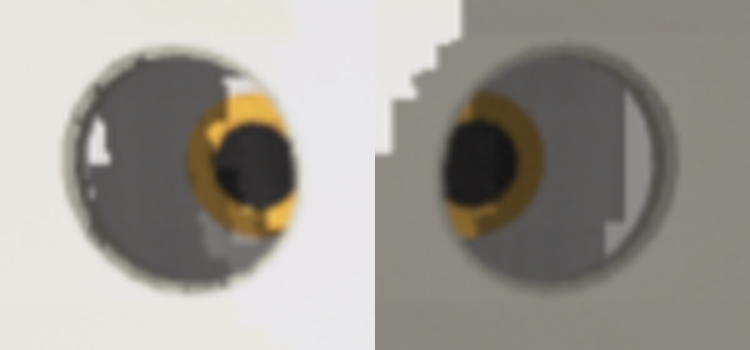

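View pics/cs7.png

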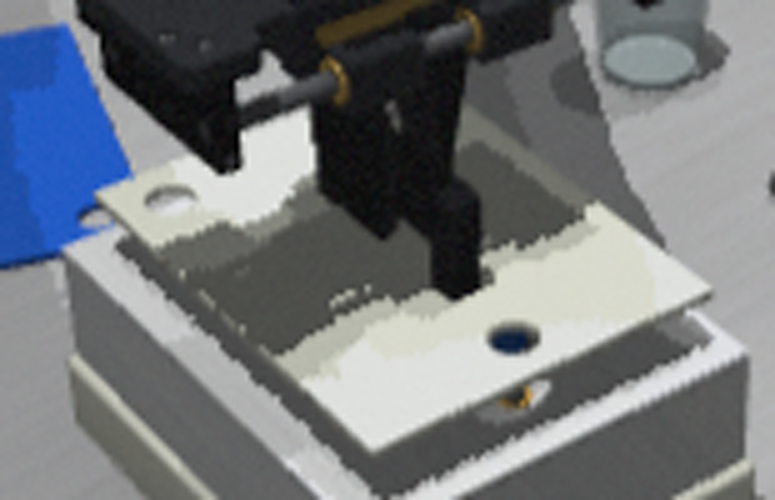

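Run:
```python
from h import *
P=camera_params('wrist');Ps=camera_params('scene')
t=onplane(P,[[434.4,112.2],[215.6,112.6]],.085); h=onplane(P,[[451.6,113.3],[200.8,113.3]],.1104)
print('thread wrist',t.round(4),np.linalg.norm(t[0]-t[1])); print('hole wrist',h.round(4),np.linalg.norm(h[0]-h[1])); print('need',(t-h).round(4))
hs=onplane(Ps,[[180+513/5-.4,200+339/5-.4],[180+171/5-.4,200+198/5-.4]],.1104); print('hole2,1 scene',hs.round(4)); print(TH.round(4))
# threads t2 initial view by scene
im=cv2.imread('pics/scene0.png'); hh=cv2.cvtColor(im,cv2.COLOR_BGR2HSV); m=(hh[...,0]>8)&(hh[...,0]<35)&(hh[...,1]>90)
for c,s in blobs(m,5,100):
    if 200<c[0]<300 and 220<c[1]<300: print('scene brass',c,s[4],onplane(Ps,[c],.085)[0].round(4))
s=read_state(); print(s['ee_pos'],np.abs(s['joint_vel']).max(),s['ft_force'])
```

```text
thread wrist [[ 0.4667 -0.1939  0.085 ]
 [ 0.4562 -0.2934  0.085 ]] 0.10007860012501406
hole wrist [[ 0.4671 -0.1933  0.1104]
 [ 0.4564 -0.293   0.1104]] 0.10030625549110081
need [[-0.0005 -0.0006 -0.0254]
 [-0.0003 -0.0004 -0.0254]]
hole2,1 scene [[ 0.6009 -0.2607  0.1104]
 [ 0.4561 -0.2946  0.1104]]
[[ 0.468  -0.1954]
 [ 0.4574 -0.2948]
 [ 0.6019 -0.2599]]
scene brass [260.66666667 232.06666667] 15 [ 0.4666 -0.1957  0.085 ]
scene brass [214.88888889 250.94444444] 18 [ 0.4566 -0.2953  0.085 ]
scene brass [281.93333333 278.93333333] 15 [ 0.5998 -0.2609  0.085 ]
[ 0.53350867 -0.25122283  0.14167033] 0.0011381194918127424 [ 0.26844211  0.35521698 -3.15379109]
```

Each camera compared with itself now agrees. The wrist puts hole0 and hole1 within 0.8 mm of their threads. The scene view puts hole2 within 1.1 mm and hole1 within 0.9 mm. The underside is about 21 mm above the rim, level and still, so I hand in.

```bash
python3 -c "
from bench import *
print(close_job())"
```

```text
the job is handed in; nothing more can be done
None
```

I swung the clamp bar down with the shut fingers, then picked up the white cover by its handle. I turned it about 28° and am holding it still over the incubator. I handed the job in after about 15 s of the 53 s allowed; no verdict is reported.

What the last checks showed:
- **Clamp:** after the push it read level, 80–82 mm up along its length. I could not see it again once the cover was over it.
- **Cover height and tilt:** the underside is about 21 mm above the rim, tilted less than 0.3°.
- **Grip and motion:** it is held at 13.8 mm opening with the 40 N grip setting, and the arm is at rest.
- **Hole alignment, same camera for hole and thread:**
  - wrist view: hole0 and hole1 within 0.8 mm of their threads.
  - scene view: hole2 within 1.1 mm and hole1 within 0.9 mm of theirs.
- **Disagreement:** the top, wrist and scene cameras place the same threads up to about 2 mm apart, in line with the stated calibration. I went by the single-camera comparisons. Even the worst cross-camera figure, about 2.3 mm, is inside the 5 mm limit.
- **Not checked:** the arm blocks the top camera, so I have no view from straight above of the finished position. I did not measure the other items on the bench at the end, but none looked moved in the pictures.

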